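# Heft the screw tubs and hold up the full one

### The job

Three look-alike screw tubs stand in the blue holder; one is nearly full and the other two are almost empty, so heft them to find the full one, and set any light one you have lifted back down into the recess it came from. Finish while holding the full tub, level and still, at least 100 mm clear above the holder, so that your mate can lift its lid and take screws. The lids are only laid on, so keep every tub upright and do not drop one; leave the other things on the bench where they are.

Things in the scene. Friction and masses are not known exactly. Their poses are not given: they have to be found in the camera images.
- holder: Fixed blue-painted wooden board, 104 x 308 mm and 24 mm high (its bare wood end strips 30 mm), lying on the bench with a row of three round recesses bored in its top along its own y axis. Origin: centre of its underside; z up, y along the row. It stands in a different place and at a different yaw each time.
- recess_1 (a point): Centre of the floor of the recess at the holder's own y = +95 mm. Each recess is 71 mm wide and 12 mm deep, its floor 12 mm above the bench, and holds one tub loosely.
- recess_2 (a point): The same for the middle recess (holder's own y = 0).
- recess_3 (a point): The same for the recess at the holder's own y = -95 mm.
- tub_1_centre (a point): One of three outwardly identical upright tubs, any of them in any recess: opaque grey wall 62 mm in diameter, 68 mm high, with a white label band; on it a flat orange lid 60 mm in diameter, 12 mm thick; 80 mm high in all. The point is on the axis, 40 mm above the underside (52 mm above the bench when seated), z up. Grip the grey wall from above, across the row, 45 to 55 mm above the underside.
- tub_2_centre (a point): Another of the three tubs, the same outside (see tub_1). Any of the three may be the full one, and it cannot be seen which: the nearly full tub weighs 0.45 to 0.57 kg, an almost empty one 0.08 to 0.15 kg.
- tub_3_centre (a point): Another of the three tubs, the same outside (see tub_1).
- glue: Bystander: upright yellow glue bottle, 62 mm in diameter, 185 mm high, origin under its base.
- hammer: Bystander: claw hammer lying on the bench, 260 mm long.
- tape: Bystander: yellow and black tape measure, 70 x 42 x 65 mm, standing on the bench.
- offcut: Bystander: wooden offcut, 100 x 45 x 35 mm.
Things that resemble listed ones, but are neither listed nor needed, are in the scene too. What is shaped like the part that bears tub_1_centre but red is not meant.

How it is judged (in metres and radians):
At the end, for the whole second after the job is handed in: One tub is held by the fingers alone, its underside 85 mm or more above the holder, within 7 degrees of upright, still (under 20 mm/s); the other two stand upright, untouched, within 12 mm of where they started, and are the light ones (each presses on the holder with under 2.5 N) (((z of tub_1_centre in the frame of holder above 0.149 m and contact force between tub_1 and the fingers above 1 N and angle between tub_1_centre's own z axis and vertical below 0.12 rad and linear speed of tub_1 below 0.02 m/s and angular speed of tub_1 below 0.15 rad/s and contact force between tub_1 and tub_2 below 0.05 N and contact force between tub_1 and tub_3 below 0.05 N and contact force between tub_2 and holder between 0.3 and 2.5 N and distance of each of tub_2_centre, tub_3_centre from where it was at the start of the episode below 0.012 m and angle between each of tub_2_centre, tub_3_centre's own z axis and vertical below 0.06 rad and contact force between each of tub_2, tub_3 and the fingers below 0.05 N and contact force between each of tub_2, tub_3 and the arm below 0.05 N and contact force between tub_3 and holder between 0.3 and 2.5 N) or (z of tub_2_centre in the frame of holder above 0.149 m and contact force between tub_2 and the fingers above 1 N and angle between tub_2_centre's own z axis and vertical below 0.12 rad and linear speed of tub_2 below 0.02 m/s and angular speed of tub_2 below 0.15 rad/s and contact force between tub_2 and tub_1 below 0.05 N and contact force between tub_2 and tub_3 below 0.05 N and contact force between tub_1 and holder between 0.3 and 2.5 N and distance of each of tub_1_centre, tub_3_centre from where it was at the start of the episode below 0.012 m and angle between each of tub_1_centre, tub_3_centre's own z axis and vertical below 0.06 rad and contact force between each of tub_1, tub_3 and the fingers below 0.05 N and contact force between each of tub_1, tub_3 and the arm below 0.05 N and contact force between tub_3 and holder between 0.3 and 2.5 N) or (z of tub_3_centre in the frame of holder above 0.149 m and contact force between tub_3 and the fingers above 1 N and angle between tub_3_centre's own z axis and vertical below 0.12 rad and linear speed of tub_3 below 0.02 m/s and angular speed of tub_3 below 0.15 rad/s and contact force between tub_3 and tub_1 below 0.05 N and contact force between tub_3 and tub_2 below 0.05 N and contact force between tub_1 and holder between 0.3 and 2.5 N and distance of each of tub_1_centre, tub_2_centre from where it was at the start of the episode below 0.012 m and angle between each of tub_1_centre, tub_2_centre's own z axis and vertical below 0.06 rad and contact force between each of tub_1, tub_2 and the fingers below 0.05 N and contact force between each of tub_1, tub_2 and the arm below 0.05 N and contact force between tub_2 and holder between 0.3 and 2.5 N))); the arm keeps its last pose, push and grip.
It fails at once if a tub is tipped more than 17 degrees (angle between any of tub_1_centre, tub_2_centre, tub_3_centre's own z axis and vertical above 0.3 rad).
It fails at once if a tub is dropped: free of the fingers while more than 18 mm above its seat ((z of tub_1_centre in the frame of holder above 0.07 m and contact force between tub_1 and the fingers below 0.02 N) or (z of tub_2_centre in the frame of holder above 0.07 m and contact force between tub_2 and the fingers below 0.02 N) or (z of tub_3_centre in the frame of holder above 0.07 m and contact force between tub_3 and the fingers below 0.02 N)).
It fails at once if another thing on the bench is moved by more than 30 mm (distance of any of glue, hammer, tape, offcut from where it was at the start of the episode above 0.03 m).
It also fails if it takes over 58 s, if anything falls off the work surface, if the arm or the gripper's body presses on something with over 40 N, if the wrist force passes 120 N, or if a joint passes its speed limit or range.

### The arm

A 7-joint arm with a two-finger parallel gripper is mounted at the origin on the work surface. World frame = base frame: x ahead of the robot, y to its left, z up, the work surface at z = 0. Lengths are in mm, angles in rad, forces in N, time in s.
With the tool pointing down it reaches from about 425 to 950 mm from the base axis. Payload 4.7 kg.
Tool frame: the origin (TCP) lies at the very end of the fingers, on their centre line; the grasp point (between the pads) lies 19 mm behind it; z points along the fingers, y is the direction in which the jaws open and shut (so a half turn about z gives the same grasp; the last joint's range is limited). The gripper opens to 87 mm and grips with 3 to 60 N. Pads are 19 mm wide; open, the fingers measure 117 mm over their backs; the gripper's body (75 mm by 190 mm) begins 51 mm behind the grasp point.
Start: joints at [1.074, 0.469, -0.049, 1.532, 0.024, 1.141, -0.082], TCP at [304.421, -602.476, 222.573] pointing down, gripper open.
Joint ranges: [-2.59, 2.59], [-0.33, 1.99], [-1.39, 1.29], [0.1, 2.45], [-1.04, 4.18], [0.21, 1.99], [-2.66, 2.66]. Speed limits (rad/s): [2.57, 2.57, 3.14, 3.14, 3.14, 3.14, 3.14].

### API

Orientations are given as a 3x3 rotation matrix whose columns are the frame's x, y, z axes.
In Python, from rig import sensors, imaging, order gives the robot as it stands.
- The arm moves only by the shell command python3 -m inch 'ROWS'. ROWS is JSON, a list of rows, each an object of numbers: "dx", "dy", "dz": the shift along the tool's x, y, z in mm; "ax", "ay", "az": the turn, a rotation vector about the tool's x, y, z in rad; "grip": the finger opening in mm, from 0 to 87. A call has exactly 8 rows; each row shifts and turns the commanded pose from where the row before left it, along the tool's axes as they then stand; what a row does not reach is not made up. A row lasts 1/8 s, in which the tool goes at most 62.5 mm and 10.7 degrees, less where a joint would pass 70% of its speed; a pose out of reach is approached as far as the arm can. A call with a gripper value outside its range is refused whole. The fingers move at their own pace and stop on an object; the grip force is fixed at half the most. Time passes only in rows, so rows that do not move let the fingers close, or fill a call up. It gives the time, the measured TCP pose, the force and the opening at its end, in the units of the state.
- sensors.observe(): the state, without advancing time (a new reading comes with each control period).
- imaging.read_camera(name): name is "scene" or "side" or "wrist"; returns the picture (420x560x3 uint8, red, green, blue); there is no depth.
- imaging.camera_params(name): a dict with "vertical_fov" (degrees; the focal length in pixels is half the picture's height over the tangent of half this angle, whatever the lens; pixels are square), "cx", "cy" (the principal point, pixels), "world_from_camera" (4x4, takes a point from camera to world coordinates). Camera axes: x right, y down, z forward; pixel columns grow to the right and rows downward; lengths in mm; the calibration is good to about 2 mm. A picture is of the moment at which its call begins: read the wrist's pose just before it. camera_params takes no time and is no camera call; for the wrist camera it gives the pose at the moment of the call.
- order.hand_in(): hands the job in, once; it reports no verdict.
Trained networks look in the newest picture that a camera, given by its name, has taken for a name from the list of things; names that differ only in an ending like _2 or _b are one class to them, and where a whole thing is asked for, a point or a joint stands for the part that bears it (a point fixed in the world has none). Each returns a list of dicts, best first, with "confidence" (0 to 1); they miss things now and then, are a little off and sometimes report something else, mostly with a low value. They report only what shows in the picture. A call takes as long as a camera call. They do not tell look-alikes from the thing itself.
- imaging.regions_of(camera, query): "pixels" (420x560 bool, what is visible of it).
- imaging.landmark_of(camera, query): "xyz" ([x, y, z] in mm, in world coordinates, good to about 4 mm: a listed point, or the origin of a listed thing).
The state is a dict: "time": time; "joint_pos": joint angles; "qvel": joint speeds; "effort": joint torques, N m; "ee_pos": TCP position; "tcp_rot": TCP orientation; "contact_force": force on the tool from outside, world axes, zero at the start; "ft_torque": the same for the moment, N m; "opening": finger opening in mm.
Only numpy, scipy, OpenCV 4.12 (cv2) and the standard library are available. Lean on these libraries where they do the work, as an engineer would, in place of code of your own. Each camera call takes 0.05 s, during which the arm holds its last target.

## Working session

There is one attempt and no reset: what is moved stays moved. The work goes in short steps, Python scripts to look and compute and a shell command to move; the robot and the scene stay as the last step left them, time stands still between calls to the robot, and variables do not carry over. Pictures are saved under pics/ and viewed, and the job is handed in when it is done.

```bash
ls; mkdir -p pics
python3 - <<'E'
from rig import sensors, imaging, order
import cv2
s=sensors.observe()
for k,v in s.items(): print(k,v)
for c in ("scene","side","wrist"):
    im=imaging.read_camera(c); cv2.imwrite(f"pics/{c}0.png",im[:,:,::-1])
    p=imaging.camera_params(c); print(c,p)
    for q in ("tub_1_centre","recess_2","holder"):
        try: print(c,q,[(round(d["confidence"],2),[round(float(x),1) for x in d["xyz"]]) for d in imaging.landmark_of(c,q)])
        except Exception as e: print(c,q,e)
print(sensors.observe()["time"])
E
```

```text
pics
time 0.0
joint_pos [ 1.07413633  0.46948622 -0.04858051  1.53370615  0.02408744  1.14100866
 -0.08233176]
qvel [ 0.00056944  0.00026334  0.00192983 -0.00060733 -0.00147021 -0.0012274
  0.00022378]
effort [-1.94648528e-04 -5.07974982e+01 -8.04351876e-02 -2.36159098e+01
 -6.11011265e-02  3.79180640e-02  1.96891096e-04]
ee_pos [ 304.07702422 -601.94340114  221.4640305 ]
tcp_rot [[ 8.92588592e-01  4.50870997e-01 -9.74441329e-04]
 [ 4.50872044e-01 -8.92586834e-01  1.77316976e-03]
 [-7.03026839e-05 -2.02205945e-03 -9.99997953e-01]]
contact_force [-0.12874505 -0.42254237  0.18375284]
ft_torque [-0.0836156  -0.02492252  0.04404119]
opening 86.7718925070402
scene {'vertical_fov': 53.43707140129586, 'cx': 275.0553070627158, 'cy': 212.9459815836219, 'world_from_camera': array([[ 4.54574938e-01,  4.51570346e-01, -7.67753768e-01,
         1.21380526e+03],
       [ 8.90653198e-01, -2.40050280e-01,  3.86151194e-01,
        -3.77193121e+02],
       [-9.92507855e-03, -8.59337003e-01, -5.11313414e-01,
         5.39282174e+02],
       [ 0.00000000e+00,  0.00000000e+00,  0.00000000e+00,
         1.
[... 782 characters left out ...]
7]), (0.56, [501.0, -30.7, 54.7])]
side recess_2 [(0.97, [503.5, -30.1, 12.8]), (0.83, [535.4, -124.2, 12.0]), (0.83, [566.6, -212.5, 14.5])]
side holder [(0.71, [534.2, -122.9, 1.3])]
wrist {'vertical_fov': 68.99458363233816, 'cx': 279.8953486786579, 'cy': 209.31277943117524, 'world_from_camera': array([[ 4.52048566e-01, -8.52200124e-01, -2.63452164e-01,
         3.78477681e+02],
       [-8.91993323e-01, -4.31857684e-01, -1.33592113e-01,
        -5.64713185e+02],
       [ 7.33735864e-05,  2.95387694e-01, -9.55377467e-01,
         3.86151684e+02],
       [ 0.00000000e+00,  0.00000000e+00,  0.00000000e+00,
         1.00000000e+00]])}
wrist tub_1_centre []
wrist recess_2 []
wrist holder []
0.6
```

View pics/scene0.png

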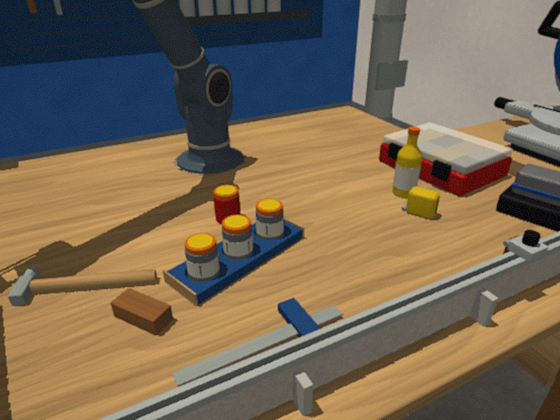

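View pics/side0.png

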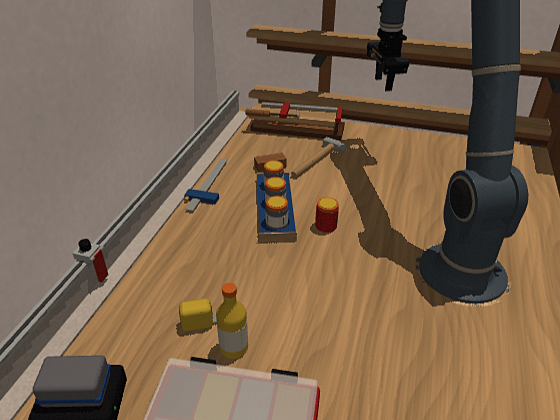

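Scene view: three grey tubs with orange lids stand in the blue holder, at about (201,256), (237,235) and (269,217). The red look-alike is at (227,203) and must be left alone. The blue square ruler at (298,318) is not the holder. The network points match: recesses about 95 mm apart, floors near z 12.

```bash
cat > h.py <<'E'
from rig import sensors, imaging, order
import numpy as np, cv2
from scipy.spatial.transform import Rotation as R
def down(psi): # tool y heading psi (rad), pointing down
    y=np.array([np.cos(psi),np.sin(psi),0]); z=np.array([0,0,-1.]); return np.column_stack([np.cross(y,z),y,z])
def plan(p,psi,n,s=None):
    s=s or sensors.observe(); P=np.array(s["ee_pos"]); M=np.array(s["tcp_rot"]); T=down(psi)
    rv=R.from_matrix(M.T@T).as_rotvec()/n; d=(np.array(p)-P)/n
    for i in range(n):
        l=M.T@d; print(i,np.round(l,1),np.round(rv,3)); M=M@R.from_rotvec(rv).as_matrix()
def st():
    s=sensors.observe(); print("t",round(s["time"],2),"p",np.round(s["ee_pos"],1),"y",np.round(np.array(s["tcp_rot"])[:,1],3),"z",np.round(np.array(s["tcp_rot"])[:,2],3),"F",np.round(s["contact_force"],2),"T",np.round(s["ft_torque"],3),"op",round(s["opening"],1)); return s
def proj(cam,X,prm=None):
    p=prm or imaging.camera_params(cam); W=np.linalg.inv(p["world_from_camera"]); f=210/np.tan(np.radians(p["vertical_fov"]/2))
    X=np.atleast_2d(X); c=(W[:3,:3]@X.T).T+W[:3,3]; return c[:,:2]/c[:,2:]*f+[p["cx"],p["cy"]]
def unproj(cam,uv,z,prm=None):
    p=prm or imaging.camera_params(cam); W=p["world_from_camera"]; f=210/np.tan(np.radians(p["vertical_fov"]/2))
    d=W[:3,:3]@np.array([(uv[0]-p["cx"])/f,(uv[1]-p["cy"])/f,1]); return W[:3,3]+d*(z-W[2,3])/d[2]
E
python3 - <<'E'
from h import *
im=cv2.imread("pics/scene0.png"); cv2.imwrite("pics/crop0.png",cv2.resize(im[170:310,150:320],None,fx=4,fy=4))
plan([555,-200,221],0.341,16)
E
```

```text
0 [ 25.3 -15.4   0.1] [ 0.    0.   -0.09]
1 [ 26.6 -13.    0.1] [ 0.    0.   -0.09]
2 [ 27.7 -10.6   0.1] [ 0.    0.   -0.09]
3 [28.5 -8.1  0.1] [ 0.    0.   -0.09]
4 [29.1 -5.5  0.1] [ 0.    0.   -0.09]
5 [29.5 -2.8  0.1] [ 0.    0.   -0.09]
6 [29.6 -0.1  0.1] [ 0.    0.   -0.09]
7 [29.5  2.5  0.1] [ 0.    0.   -0.09]
8 [29.2  5.2  0.1] [ 0.    0.   -0.09]
9 [28.6  7.8  0.1] [ 0.    0.   -0.09]
10 [27.8 10.3  0.1] [ 0.    0.   -0.09]
11 [26.7 12.8  0.1] [ 0.    0.   -0.09]
12 [25.5 15.2  0.1] [ 0.    0.   -0.09]
13 [24.  17.4  0.1] [ 0.    0.   -0.09]
14 [22.3 19.5  0.1] [ 0.    0.   -0.09]
15 [20.5 21.4  0.1] [ 0.    0.   -0.09]
```

View pics/crop0.png

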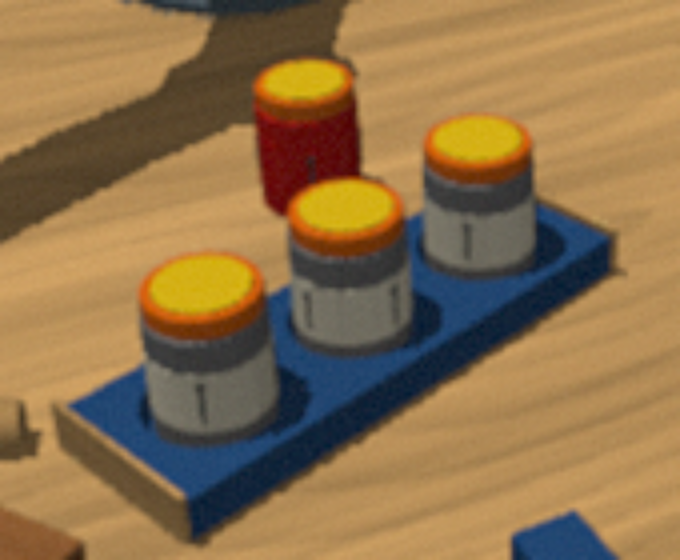

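The crop shows three grey-walled tubs in the blue holder. The red one stands behind it on the bench and is rejected. I'm moving to a viewpoint above the end tub.

```bash
python3 -m inch '[{"dx":25.3,"dy":-15.4,"az":-0.09},{"dx":26.6,"dy":-13,"az":-0.09},{"dx":27.7,"dy":-10.6,"az":-0.09},{"dx":28.5,"dy":-8.1,"az":-0.09},{"dx":29.1,"dy":-5.5,"az":-0.09},{"dx":29.5,"dy":-2.8,"az":-0.09},{"dx":29.6,"dy":0,"az":-0.09},{"dx":29.5,"dy":2.5,"az":-0.09}]'
python3 -m inch '[{"dx":29.2,"dy":5.2,"az":-0.09},{"dx":28.6,"dy":7.8,"az":-0.09},{"dx":27.8,"dy":10.3,"az":-0.09},{"dx":26.7,"dy":12.8,"az":-0.09},{"dx":25.5,"dy":15.2,"az":-0.09},{"dx":24,"dy":17.4,"az":-0.09},{"dx":22.3,"dy":19.5,"az":-0.09},{"dx":20.5,"dy":21.4,"az":-0.09}]'
python3 - <<'E'
from h import *
st()
prm=imaging.camera_params("wrist"); im=imaging.read_camera("wrist"); cv2.imwrite("pics/w1.png",im[:,:,::-1])
for q in ("tub_1_centre","recess_2","holder"):
    print(q,[(round(d["confidence"],2),[round(float(x),1) for x in d["xyz"]]) for d in imaging.landmark_of("wrist",q)])
st()
E
```

```text
t 0.6 p [ 304.4 -602.5  222.6] y [ 0.451 -0.893  0.   ] z [ 0. -0. -1.] F [-0.51  0.32  0.16] T [-0.009  0.02   0.042] op 87.3
tub_1_centre []
recess_2 []
holder []
t 0.8 p [ 304.5 -602.5  222.6] y [ 0.451 -0.893  0.   ] z [ 0. -0. -1.] F [-0.55  1.1   0.07] T [-0.04   0.046 -0.051] op 87.2$[0]: bad value
$[0]: bad value
```

```bash
sleep 0
```

```text
(no output)
```

View pics/w1.png

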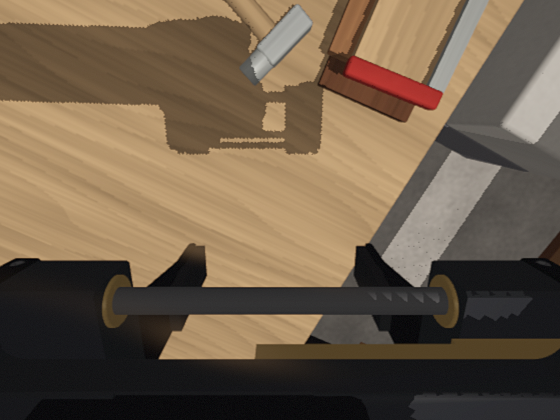

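The calls were refused, so every key is probably needed in each row. The wrist picture shows the hammer head at about (275,45) and the fingers at the bottom.

```bash
python3 -m inch '[{"dx":25.3,"dy":-15.4,"dz":0,"ax":0,"ay":0,"az":-0.09,"grip":87},{"dx":26.6,"dy":-13,"dz":0,"ax":0,"ay":0,"az":-0.09,"grip":87},{"dx":27.7,"dy":-10.6,"dz":0,"ax":0,"ay":0,"az":-0.09,"grip":87},{"dx":28.5,"dy":-8.1,"dz":0,"ax":0,"ay":0,"az":-0.09,"grip":87},{"dx":29.1,"dy":-5.5,"dz":0,"ax":0,"ay":0,"az":-0.09,"grip":87},{"dx":29.5,"dy":-2.8,"dz":0,"ax":0,"ay":0,"az":-0.09,"grip":87},{"dx":29.6,"dy":0,"dz":0,"ax":0,"ay":0,"az":-0.09,"grip":87},{"dx":29.5,"dy":2.5,"dz":0,"ax":0,"ay":0,"az":-0.09,"grip":87}]'
```

```text
time: 1.8
ee_pos: [430.9, -399.7, 222.6]
tcp_rot: [[0.368, 0.93, 0.0], [0.93, -0.368, -0.0], [-0.0, 0.0, -1.0]]
contact_force: [0.1, 0.3, -0.2]
opening: 87.0
```

```bash
python3 -m inch '[{"dx":29.2,"dy":5.2,"dz":0,"ax":0,"ay":0,"az":-0.09,"grip":87},{"dx":28.6,"dy":7.8,"dz":0,"ax":0,"ay":0,"az":-0.09,"grip":87},{"dx":27.8,"dy":10.3,"dz":0,"ax":0,"ay":0,"az":-0.09,"grip":87},{"dx":26.7,"dy":12.8,"dz":0,"ax":0,"ay":0,"az":-0.09,"grip":87},{"dx":25.5,"dy":15.2,"dz":0,"ax":0,"ay":0,"az":-0.09,"grip":87},{"dx":24,"dy":17.4,"dz":0,"ax":0,"ay":0,"az":-0.09,"grip":87},{"dx":22.3,"dy":19.5,"dz":0,"ax":0,"ay":0,"az":-0.09,"grip":87},{"dx":20.5,"dy":21.4,"dz":0,"ax":0,"ay":0,"az":-0.09,"grip":87}]'
python3 - <<'E'
from h import *
prm=imaging.camera_params("wrist"); im=imaging.read_camera("wrist"); cv2.imwrite("pics/w2.png",im[:,:,::-1])
for q in ("tub_1_centre","recess_2","holder"):
    print(q,[(round(d["confidence"],2),[round(float(x),1) for x in d["xyz"]]) for d in imaging.landmark_of("wrist",q)])
st()
E
```

```text
time: 2.8
ee_pos: [556.9, -198.8, 222.6]
tcp_rot: [[-0.336, 0.942, 0.0], [0.942, 0.336, -0.0], [-0.0, 0.0, -1.0]]
contact_force: [0.3, -0.0, 0.2]
opening: 87.2
tub_1_centre [(0.67, [373.5, -90.2, 39.6])]
recess_2 []
holder []
t 3.0 p [ 556.1 -200.   222.4] y [ 0.943  0.332 -0.   ] z [-0. -0. -1.] F [-0.4  -1.27 -0.08] T [-0.036 -0.024  0.02 ] op 86.7
```

View pics/w2.png

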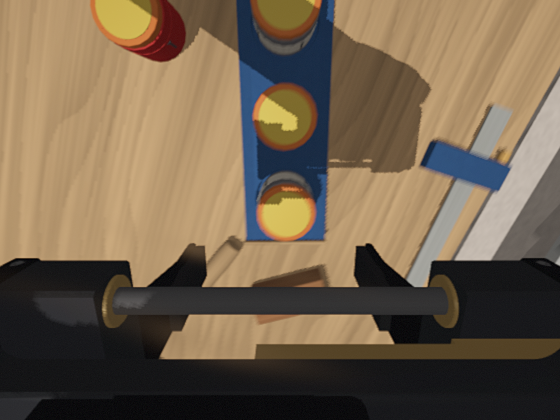

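The wrist view shows the tub lids at about (286,210), (285,117) and (286,8), with the red look-alike at (125,20). The jaws are square to the row. Next I refine the lid centres using the lid-top plane at z=92.

Run:
```python
from h import *
im=cv2.imread("pics/w2.png"); hsv=cv2.cvtColor(im,cv2.COLOR_BGR2HSV)
prm=imaging.camera_params("wrist")
m=((hsv[...,0]>20)&(hsv[...,0]<32)&(hsv[...,1]>120)).astype(np.uint8)
m2=((hsv[...,0]>5)&(hsv[...,0]<32)&(hsv[...,1]>150)).astype(np.uint8)
for mm,nm in((m,"y"),(m2,"yo")):
    mm=cv2.morphologyEx(mm,cv2.MORPH_CLOSE,np.ones((7,7)))
    n,l,s,c=cv2.connectedComponentsWithStats(mm)
    for i in range(1,n):
        if s[i,4]>800:
            pts=cv2.findContours((l==i).astype(np.uint8),0,1)[0][0]; e=cv2.fitEllipse(cv2.convexHull(pts)); print(nm,s[i],np.round(e[0],1),np.round(e[1],1),np.round(unproj("wrist",e[0],92,prm),1))
a=prm["world_from_camera"]
for k,x in {"r1":(503,-33.5),"r2":(533.5,-124),"r3":(566,-211.5)}.items(): print(k,np.round(proj("wrist",[*x,92],prm)))
for c in ("scene","side"):
    im=imaging.read_camera(c)
    for q in ("tub_1_centre","recess_2","holder"):
        print(c,q,[(round(d["confidence"],2),[round(float(x),1) for x in d["xyz"]]) for d in imaging.landmark_of(c,q)])
st()
```

```text
y [  96    0   55   39 1769] [123.2   7.5] [53.  63.7] [378.2 -85.1  92. ]
y [ 258    0   57   29 1248] [285.9  -3. ] [56.5 62.3] [503.9 -32.6  92. ]
y [ 259   91   52   53 2135] [284.3 116.7] [50.9 53. ] [ 534.8 -122.5   92. ]
y [ 263  192   47   45 1645] [285.9 213.7] [44.4 47. ] [ 567.9 -210.4   92. ]
yo [  90    0   72   55 2746] [124.9   4.2] [67.7 97.8] [379.1 -82.2  92. ]
yo [ 251    0   71   39 2101] [285.9  -3.7] [70.2 84.3] [503.8 -32.1  92. ]
yo [ 254   84   63   66 2546] [284.6 116.4] [62.4 65.5] [ 534.9 -122.1   92. ]
yo [ 258  184   56   57 1151] [286.  211.9] [56.3 56.8] [ 567.5 -208.5   92. ]
r1 [[284.  -2.]]
r2 [[282. 118.]]
r3 [[284. 214.]]
scene tub_1_centre [(0.93, [371.2, -88.7, 37.2]), (0.58, [500.3, -31.1, 52.2])]
scene recess_2 [(0.84, [502.0, -37.7, 13.7]), (0.73, [529.7, -124.0, 51.4]), (0.68, [564.1, -213.5, 10.7]), (0.62, [537.1, -119.1, 13.3])]
scene holder [(0.75, [537.3, -128.1, 2.3])]
side tub_1_centre [(0.83, [503.2, -33.8, 54.9]), (0.67, [369.0, -86.8, 43.7])]
side recess_2 [(0.98, [536.5, -125.9, 13.8]), (0.81, [563.8, -212.2, 14.1]), (0.76, [504.6, -31.5, 11.0])]
side holder [(0.74, [537.9, -122.4, -0.2])]
t 3.4 p [ 555.5 -201.1  222.6] y [ 0.944  0.33  -0.   ] z [ 0. -0. -1.] F [ 0.42  0.14 -0.39] T [ 0.023 -0.11   0.029] op 87.0
```

Run:
```python
from h import *
plan([567.2,-210.5,130],0.345,7)
```

```text
0 [-1.8  1.1 13.2] [-0.     0.    -0.001]
1 [-1.8  1.1 13.2] [-0.     0.    -0.001]
2 [-1.8  1.1 13.2] [-0.     0.    -0.001]
3 [-1.8  1.1 13.2] [-0.     0.    -0.001]
4 [-1.8  1.1 13.2] [-0.     0.    -0.001]
5 [-1.8  1.1 13.2] [-0.     0.    -0.001]
6 [-1.8  1.1 13.2] [-0.     0.    -0.001]
```

```bash
python3 -m inch '[{"dx":-3,"dy":2,"dz":13,"ax":0,"ay":0,"az":-0.003,"grip":87},{"dx":-3,"dy":2,"dz":13,"ax":0,"ay":0,"az":-0.004,"grip":87},{"dx":-3,"dy":2,"dz":13,"ax":0,"ay":0,"az":0,"grip":87},{"dx":-3.5,"dy":1.5,"dz":13,"ax":0,"ay":0,"az":0,"grip":87},{"dx":0,"dy":0,"dz":13,"ax":0,"ay":0,"az":0,"grip":87},{"dx":0,"dy":0,"dz":13,"ax":0,"ay":0,"az":0,"grip":87},{"dx":0,"dy":0,"dz":14,"ax":0,"ay":0,"az":0,"grip":87},{"dx":0,"dy":0,"dz":0,"ax":0,"ay":0,"az":0,"grip":87}]'
python3 - <<'E'
from h import *
im=imaging.read_camera("wrist"); cv2.imwrite("pics/w3.png",im[:,:,::-1])
im=imaging.read_camera("scene"); cv2.imwrite("pics/s3.png",cv2.resize(im[120:330,130:340,::-1],None,fx=2.8,fy=2.8))
st(); plan([567.2,-210.5,43],0.345,8)
E
```

```text
time: 4.4
ee_pos: [566.1, -209.5, 129.2]
tcp_rot: [[-0.337, 0.941, -0.002], [0.941, 0.337, 0.001], [0.002, -0.002, -1.0]]
contact_force: [0.3, 0.1, 0.1]
opening: 86.9
t 4.5 p [ 567.3 -209.7  130.7] y [0.941 0.337 0.   ] z [ 0. -0. -1.] F [ 0.7  -0.42  0.76] T [ 0.025 -0.146 -0.051] op 86.9
0 [-0.1 -0.  11. ] [ 0.  0. -0.]
1 [-0.1 -0.  11. ] [ 0.  0. -0.]
2 [-0.1 -0.  11. ] [ 0.  0. -0.]
3 [-0.1 -0.  11. ] [ 0.  0. -0.]
4 [-0.1 -0.  11. ] [ 0.  0. -0.]
5 [-0.1 -0.  11. ] [ 0.  0. -0.]
6 [-0.1 -0.  11. ] [ 0.  0. -0.]
7 [-0.1 -0.  11. ] [ 0.  0. -0.]
```

View pics/w3.png

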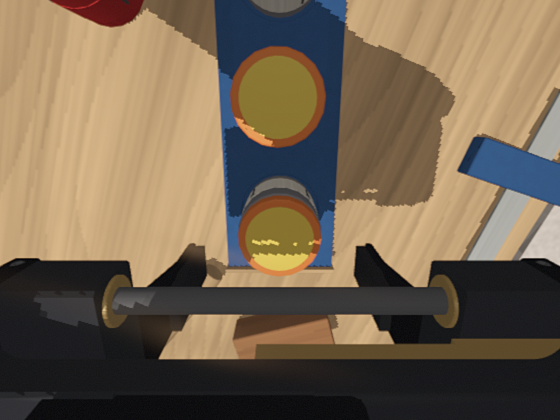

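View pics/s3.png

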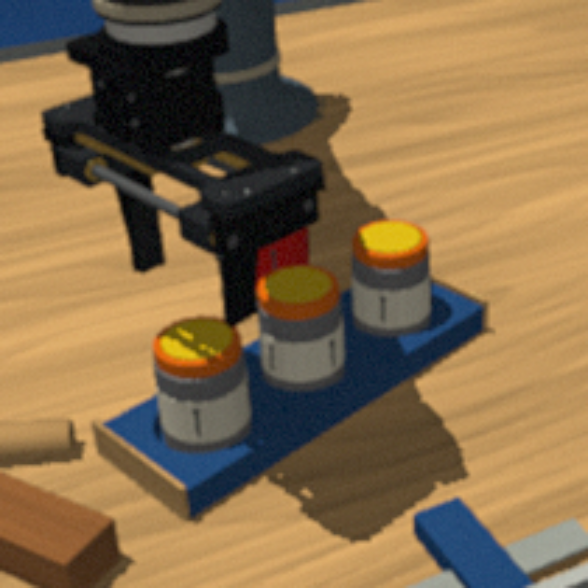

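Scene crop: the fingertips straddle the end tub's lid, which is at (197,338). Wrist view: the lid is at (281,236), centred between the fingers at columns 205 and 357.

```bash
python3 - <<'E'
from h import *
s=st(); p=np.array(s["ee_pos"]); print(proj("wrist",[p[0],p[1],92]))
im=cv2.imread("pics/w3.png"); hsv=cv2.cvtColor(im,cv2.COLOR_BGR2HSV)
m=((hsv[...,0]>20)&(hsv[...,0]<32)&(hsv[...,1]>120)).astype(np.uint8)
n,l,ss,c=cv2.connectedComponentsWithStats(cv2.morphologyEx(m,cv2.MORPH_CLOSE,np.ones((5,5))))
for i in range(1,n):
    if ss[i,4]>800:
        e=cv2.fitEllipse(cv2.convexHull(cv2.findContours((l==i).astype(np.uint8),0,1)[0][0])); print(ss[i],np.round(e[0],1),np.round(e[1],1),np.round(unproj("wrist",e[0],92),1))
E
python3 -m inch '[{"dx":0,"dy":0,"dz":11,"ax":0,"ay":0,"az":0,"grip":87},{"dx":0,"dy":0,"dz":11,"ax":0,"ay":0,"az":0,"grip":87},{"dx":0,"dy":0,"dz":11,"ax":0,"ay":0,"az":0,"grip":87},{"dx":0,"dy":0,"dz":11,"ax":0,"ay":0,"az":0,"grip":87},{"dx":0,"dy":0,"dz":11,"ax":0,"ay":0,"az":0,"grip":87},{"dx":0,"dy":0,"dz":11,"ax":0,"ay":0,"az":0,"grip":87},{"dx":0,"dy":0,"dz":11,"ax":0,"ay":0,"az":0,"grip":87},{"dx":0,"dy":0,"dz":10,"ax":0,"ay":0,"az":0,"grip":87}]'
```

```text
t 4.5 p [ 567.3 -209.7  130.7] y [0.941 0.337 0.   ] z [ 0. -0. -1.] F [ 0.7  -0.42  0.76] T [ 0.025 -0.146 -0.051] op 86.9
[[277.43706519 235.26179225]]
[ 239   56   78   83 5033] [277.2  96.8] [77.3 82.6] [ 536.  -122.6   92. ]
[ 246  207   67   64 3351] [279.2 238.5] [63.1 67.4] [ 569.3 -211.6   92. ]
time: 5.5
ee_pos: [567.0, -209.8, 42.8]
tcp_rot: [[-0.337, 0.941, -0.0], [0.941, 0.337, -0.0], [0.0, -0.0, -1.0]]
contact_force: [0.6, -0.1, 0.2]
opening: 87.3
```

```bash
python3 -m inch '[{"dx":0,"dy":0,"dz":0,"ax":0,"ay":0,"az":0,"grip":75},{"dx":0,"dy":0,"dz":0,"ax":0,"ay":0,"az":0,"grip":66},{"dx":0,"dy":0,"dz":0,"ax":0,"ay":0,"az":0,"grip":60},{"dx":0,"dy":0,"dz":0,"ax":0,"ay":0,"az":0,"grip":40},{"dx":0,"dy":0,"dz":0,"ax":0,"ay":0,"az":0,"grip":40},{"dx":0,"dy":0,"dz":0,"ax":0,"ay":0,"az":0,"grip":40},{"dx":0,"dy":0,"dz":0,"ax":0,"ay":0,"az":0,"grip":40},{"dx":0,"dy":0,"dz":0,"ax":0,"ay":0,"az":0,"grip":40}]'
python3 - <<'E'
from h import *
st()
E
python3 -m inch '[{"dx":0,"dy":0,"dz":-2,"ax":0,"ay":0,"az":0,"grip":40},{"dx":0,"dy":0,"dz":-3,"ax":0,"ay":0,"az":0,"grip":40},{"dx":0,"dy":0,"dz":-3,"ax":0,"ay":0,"az":0,"grip":40},{"dx":0,"dy":0,"dz":-4,"ax":0,"ay":0,"az":0,"grip":40},{"dx":0,"dy":0,"dz":-3,"ax":0,"ay":0,"az":0,"grip":40},{"dx":0,"dy":0,"dz":0,"ax":0,"ay":0,"az":0,"grip":40},{"dx":0,"dy":0,"dz":0,"ax":0,"ay":0,"az":0,"grip":40},{"dx":0,"dy":0,"dz":0,"ax":0,"ay":0,"az":0,"grip":40}]'
python3 - <<'E'
from h import *
st()
for i in range(3):
  im=imaging.read_camera("scene"); st()
cv2.imwrite("pics/s4.png",cv2.resize(im[120:330,130:340,::-1],None,fx=2.8,fy=2.8))
E
```

```text
time: 6.5
ee_pos: [567.1, -210.0, 44.0]
tcp_rot: [[-0.337, 0.941, 0.0], [0.941, 0.337, -0.0], [-0.001, -0.0, -1.0]]
contact_force: [-1.1, -0.6, 5.3]
opening: 61.3
t 6.5 p [ 567.1 -210.    44. ] y [ 0.941  0.337 -0.   ] z [ 0. -0. -1.] F [-1.06 -0.6   5.28] T [-0.071  0.39  -0.022] op 61.3
time: 7.5
ee_pos: [567.0, -209.7, 58.4]
tcp_rot: [[-0.337, 0.941, -0.0], [0.941, 0.337, 0.0], [0.0, -0.0, -1.0]]
contact_force: [-1.2, 0.8, -1.1]
opening: 61.2
t 7.5 p [ 567.  -209.7   58.4] y [ 0.941  0.337 -0.   ] z [-0.  0. -1.] F [-1.18  0.81 -1.13] T [ 0.03  -0.102 -0.022] op 61.2
t 7.55 p [ 567.  -209.7   58.4] y [ 0.941  0.337 -0.   ] z [-0.  0. -1.] F [ 0.06  0.55 -0.54] T [ 0.017 -0.068  0.02 ] op 61.4
t 7.6 p [ 567.  -209.7   58.4] y [ 0.941  0.337 -0.   ] z [-0.  0. -1.] F [-0.2  -1.04 -1.54] T [ 0.022 -0.035 -0.038] op 61.3
t 7.65 p [ 567.  -209.8   58.4] y [ 0.941  0.337 -0.   ] z [-0.  0. -1.] F [-0.3  -0.15 -1.48] T [-0.011 -0.114  0.016] op 61.3
```

View pics/s4.png

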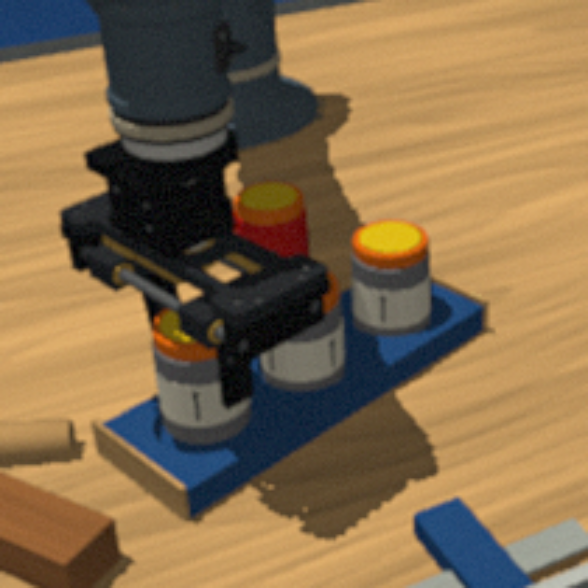

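The scene crop shows the tub lifted level. The force change is about -1.2 N, so this one is light. I'm setting it back in its recess.

```bash
python3 -m inch '[{"dx":0,"dy":0,"dz":3,"ax":0,"ay":0,"az":0,"grip":40},{"dx":0,"dy":0,"dz":4,"ax":0,"ay":0,"az":0,"grip":40},{"dx":0,"dy":0,"dz":3,"ax":0,"ay":0,"az":0,"grip":40},{"dx":0,"dy":0,"dz":2,"ax":0,"ay":0,"az":0,"grip":40},{"dx":0,"dy":0,"dz":1.5,"ax":0,"ay":0,"az":0,"grip":40},{"dx":0,"dy":0,"dz":1,"ax":0,"ay":0,"az":0,"grip":40},{"dx":0,"dy":0,"dz":0,"ax":0,"ay":0,"az":0,"grip":40},{"dx":0,"dy":0,"dz":0,"ax":0,"ay":0,"az":0,"grip":40}]'
```

```text
time: 8.65
ee_pos: [567.1, -209.8, 44.2]
tcp_rot: [[-0.337, 0.941, 0.0], [0.941, 0.337, -0.0], [-0.0, 0.0, -1.0]]
contact_force: [-0.1, -1.3, 0.2]
opening: 61.5
```

```bash
python3 -m inch '[{"dx":0,"dy":0,"dz":0.5,"ax":0,"ay":0,"az":0,"grip":40},{"dx":0,"dy":0,"dz":0,"ax":0,"ay":0,"az":0,"grip":40},{"dx":0,"dy":0,"dz":0,"ax":0,"ay":0,"az":0,"grip":64},{"dx":0,"dy":0,"dz":0,"ax":0,"ay":0,"az":0,"grip":70},{"dx":0,"dy":0,"dz":0,"ax":0,"ay":0,"az":0,"grip":78},{"dx":0,"dy":0,"dz":0,"ax":0,"ay":0,"az":0,"grip":87},{"dx":0,"dy":0,"dz":0,"ax":0,"ay":0,"az":0,"grip":87},{"dx":0,"dy":0,"dz":0,"ax":0,"ay":0,"az":0,"grip":87}]'
python3 -m inch '[{"dx":0,"dy":0,"dz":-6,"ax":0,"ay":0,"az":0,"grip":87},{"dx":0,"dy":0,"dz":-11,"ax":0,"ay":0,"az":0,"grip":87},{"dx":0,"dy":0,"dz":-14,"ax":0,"ay":0,"az":0,"grip":87},{"dx":0,"dy":0,"dz":-14,"ax":0,"ay":0,"az":0,"grip":87},{"dx":0,"dy":0,"dz":-14,"ax":0,"ay":0,"az":0,"grip":87},{"dx":0,"dy":0,"dz":-14,"ax":0,"ay":0,"az":0,"grip":87},{"dx":0,"dy":0,"dz":-14,"ax":0,"ay":0,"az":0,"grip":87},{"dx":0,"dy":0,"dz":0,"ax":0,"ay":0,"az":0,"grip":87}]'
python3 - <<'E'
from h import *
im=imaging.read_camera("scene"); cv2.imwrite("pics/s5.png",cv2.resize(im[120:330,130:340,::-1],None,fx=2.8,fy=2.8))
st(); plan([535,-122.5,130],0.345,8)
E
```

```text
time: 9.65
ee_pos: [567.1, -209.8, 43.5]
tcp_rot: [[-0.337, 0.941, 0.0], [0.941, 0.337, -0.0], [-0.0, 0.0, -1.0]]
contact_force: [0.1, -0.1, -0.6]
opening: 86.1
time: 10.65
ee_pos: [568.0, -209.9, 132.1]
tcp_rot: [[-0.337, 0.941, 0.003], [0.941, 0.337, -0.001], [-0.002, 0.002, -1.0]]
contact_force: [0.4, -0.2, 0.6]
opening: 86.6
t 10.7 p [ 567.3 -209.9  131.1] y [0.941 0.337 0.001] z [ 0.001 -0.    -1.   ] F [-0.28  0.05 -0.6 ] T [-0.002 -0.105  0.024] op 87.2
0 [11.6 -0.1  0.1] [ 0.  0. -0.]
1 [11.6 -0.1  0.1] [ 0.  0. -0.]
2 [11.6 -0.1  0.1] [ 0.  0. -0.]
3 [11.6 -0.1  0.1] [ 0.  0. -0.]
4 [11.6 -0.1  0.1] [ 0.  0. -0.]
5 [11.6 -0.1  0.1] [ 0.  0. -0.]
6 [11.6 -0.1  0.1] [ 0.  0. -0.]
7 [11.6 -0.1  0.1] [ 0.  0. -0.]
```

View pics/s5.png

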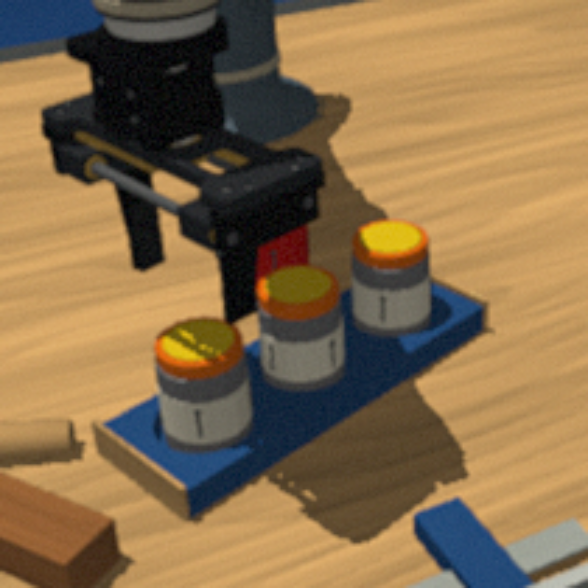

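The end tub is back in its recess, upright with its lid on, about 1 px from its starting place at (200,385) in the crop. Next is the middle tub.

```bash
python3 -m inch '[{"dx":8,"dy":0,"dz":0,"ax":0,"ay":0,"az":0,"grip":87},{"dx":16,"dy":0,"dz":0,"ax":0,"ay":0,"az":0,"grip":87},{"dx":18,"dy":0,"dz":0,"ax":0,"ay":0,"az":0,"grip":87},{"dx":18,"dy":0,"dz":0,"ax":0,"ay":0,"az":0,"grip":87},{"dx":17,"dy":0,"dz":0,"ax":0,"ay":0,"az":0,"grip":87},{"dx":11,"dy":0,"dz":0,"ax":0,"ay":0,"az":0,"grip":87},{"dx":5,"dy":0,"dz":0,"ax":0,"ay":0,"az":0,"grip":87},{"dx":0,"dy":0,"dz":0,"ax":0,"ay":0,"az":0,"grip":87}]'
python3 - <<'E'
from h import *
im=imaging.read_camera("wrist"); prm=imaging.camera_params("wrist"); im=im[:,:,::-1].copy(); cv2.imwrite("pics/w6.png",im)
s=st(); p=np.array(s["ee_pos"]); print(proj("wrist",[p[0],p[1],92]))
hsv=cv2.cvtColor(im,cv2.COLOR_BGR2HSV)
m=((hsv[...,0]>20)&(hsv[...,0]<32)&(hsv[...,1]>120)).astype(np.uint8)
n,l,ss,c=cv2.connectedComponentsWithStats(cv2.morphologyEx(m,cv2.MORPH_CLOSE,np.ones((5,5))))
for i in range(1,n):
    if ss[i,4]>800:
        e=cv2.fitEllipse(cv2.convexHull(cv2.findContours((l==i).astype(np.uint8),0,1)[0][0])); print(ss[i],np.round(e[0],1),np.round(e[1],1),np.round(unproj("wrist",e[0],92),1))
plan([535.3,-122.5,43],0.345,8)
E
```

```text
time: 11.7
ee_pos: [535.8, -122.2, 130.6]
tcp_rot: [[-0.337, 0.941, 0.0], [0.941, 0.337, -0.0], [-0.0, 0.0, -1.0]]
contact_force: [0.2, -0.6, 0.4]
opening: 86.7
t 11.75 p [ 535.8 -122.7  130.6] y [0.942 0.337 0.   ] z [ 0. -0. -1.] F [-0.44  0.1  -0.21] T [-0.004 -0.106  0.028] op 86.9
[[277.41197356 235.2318599 ]]
[ 239   50   78   83 5043] [277.3  91.3] [77.3 82.8] [503.7 -32.5  92. ]
[  26   61   75   77 4489] [62.8 98.8] [68.  83.8] [379.3 -81.8  92. ]
[ 243  205   67   63 3320] [276.2 236.5] [62.9 67. ] [ 535.3 -123.9   92. ]
[ 250  320   60   37 1207] [279.4 343.8] [47.1 59.3] [ 568.8 -210.3   92. ]
0 [ 0.  -0.1 10.9] [ 0.  0. -0.]
1 [ 0.  -0.1 10.9] [ 0.  0. -0.]
2 [ 0.  -0.1 10.9] [ 0.  0. -0.]
3 [ 0.  -0.1 10.9] [ 0.  0. -0.]
4 [ 0.  -0.1 10.9] [ 0.  0. -0.]
5 [ 0.  -0.1 10.9] [ 0.  0. -0.]
6 [ 0.  -0.1 10.9] [ 0.  0. -0.]
7 [ 0.  -0.1 10.9] [ 0.  0. -0.]
```

View pics/w6.png

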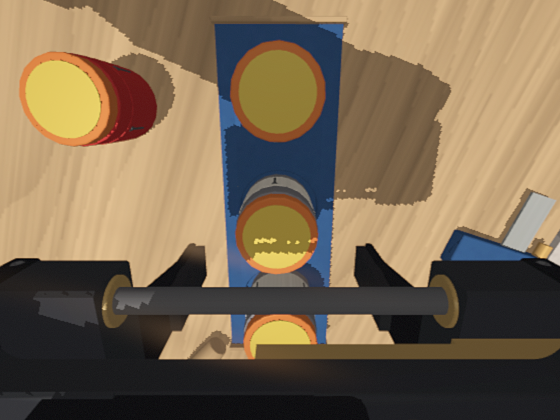

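The middle lid is at (276,236), and the jaw axis projects to (277,235), so they are aligned. Descending now.

```bash
python3 -m inch '[{"dx":-0.5,"dy":0,"dz":11,"ax":0,"ay":0,"az":0,"grip":87},{"dx":0,"dy":0,"dz":11,"ax":0,"ay":0,"az":0,"grip":87},{"dx":0,"dy":0,"dz":11,"ax":0,"ay":0,"az":0,"grip":87},{"dx":0,"dy":0,"dz":11,"ax":0,"ay":0,"az":0,"grip":87},{"dx":0,"dy":0,"dz":11,"ax":0,"ay":0,"az":0,"grip":87},{"dx":0,"dy":0,"dz":11,"ax":0,"ay":0,"az":0,"grip":87},{"dx":0,"dy":0,"dz":11,"ax":0,"ay":0,"az":0,"grip":87},{"dx":0,"dy":0,"dz":10,"ax":0,"ay":0,"az":0,"grip":87}]'
python3 -m inch '[{"dx":0,"dy":0,"dz":0,"ax":0,"ay":0,"az":0,"grip":75},{"dx":0,"dy":0,"dz":0,"ax":0,"ay":0,"az":0,"grip":66},{"dx":0,"dy":0,"dz":0,"ax":0,"ay":0,"az":0,"grip":60},{"dx":0,"dy":0,"dz":0,"ax":0,"ay":0,"az":0,"grip":40},{"dx":0,"dy":0,"dz":0,"ax":0,"ay":0,"az":0,"grip":40},{"dx":0,"dy":0,"dz":0,"ax":0,"ay":0,"az":0,"grip":40},{"dx":0,"dy":0,"dz":0,"ax":0,"ay":0,"az":0,"grip":40},{"dx":0,"dy":0,"dz":0,"ax":0,"ay":0,"az":0,"grip":40}]'
```

```text
time: 12.75
ee_pos: [535.8, -122.7, 42.8]
tcp_rot: [[-0.337, 0.941, -0.0], [0.941, 0.337, -0.0], [-0.0, -0.0, -1.0]]
contact_force: [0.5, 0.1, -0.8]
opening: 87.2
time: 13.75
ee_pos: [533.8, -123.6, 43.7]
tcp_rot: [[-0.337, 0.942, -0.004], [0.942, 0.337, -0.002], [-0.0, -0.005, -1.0]]
contact_force: [-5.2, -1.0, 4.8]
opening: 61.1
```

```bash
python3 -m inch '[{"dx":0,"dy":0,"dz":-2,"ax":0,"ay":0,"az":0,"grip":40},{"dx":0,"dy":0,"dz":-3,"ax":0,"ay":0,"az":0,"grip":40},{"dx":0,"dy":0,"dz":-3,"ax":0,"ay":0,"az":0,"grip":40},{"dx":0,"dy":0,"dz":-4,"ax":0,"ay":0,"az":0,"grip":40},{"dx":0,"dy":0,"dz":-3,"ax":0,"ay":0,"az":0,"grip":40},{"dx":0,"dy":0,"dz":0,"ax":0,"ay":0,"az":0,"grip":40},{"dx":0,"dy":0,"dz":0,"ax":0,"ay":0,"az":0,"grip":40},{"dx":0,"dy":0,"dz":0,"ax":0,"ay":0,"az":0,"grip":40}]'
python3 - <<'E'
from h import *
st()
for i in range(3):
  im=imaging.read_camera("scene"); st()
cv2.imwrite("pics/s7.png",cv2.resize(im[120:330,130:340,::-1],None,fx=2.8,fy=2.8))
E
```

```text
time: 14.75
ee_pos: [535.8, -122.7, 58.4]
tcp_rot: [[-0.337, 0.941, -0.0], [0.941, 0.337, -0.0], [0.0, -0.0, -1.0]]
contact_force: [-0.4, -0.2, -4.5]
opening: 60.9
t 14.75 p [ 535.8 -122.7   58.4] y [ 0.941  0.337 -0.   ] z [-0. -0. -1.] F [-0.39 -0.15 -4.55] T [ 0.051 -0.072 -0.004] op 60.9
t 14.8 p [ 535.8 -122.7   58.4] y [ 0.941  0.337 -0.   ] z [-0.  0. -1.] F [ 1.39  0.09 -4.84] T [-0.022 -0.12  -0.032] op 61.4
t 14.85 p [ 535.8 -122.7   58.4] y [ 0.941  0.337 -0.   ] z [-0.  0. -1.] F [-0.46  0.18 -3.43] T [ 0.012 -0.128 -0.004] op 61.1
t 14.9 p [ 535.8 -122.7   58.5] y [ 0.941  0.337 -0.   ] z [-0.  0. -1.] F [ 0.28  0.06 -4.88] T [ 0.039 -0.128 -0.006] op 61.1
```

View pics/s7.png

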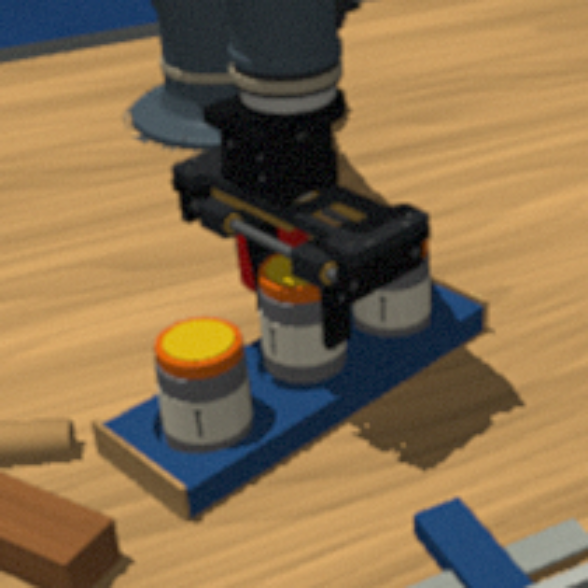

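About -4.5 N, so the middle tub is the full one. It's clear of its recess and level, and I'm lifting it about 125 mm with gentle ramps.

```bash
python3 -m inch '[{"dx":0,"dy":0,"dz":-3,"ax":0,"ay":0,"az":0,"grip":40},{"dx":0,"dy":0,"dz":-6,"ax":0,"ay":0,"az":0,"grip":40},{"dx":0,"dy":0,"dz":-9,"ax":0,"ay":0,"az":0,"grip":40},{"dx":0,"dy":0,"dz":-11,"ax":0,"ay":0,"az":0,"grip":40},{"dx":0,"dy":0,"dz":-11,"ax":0,"ay":0,"az":0,"grip":40},{"dx":0,"dy":0,"dz":-11,"ax":0,"ay":0,"az":0,"grip":40},{"dx":0,"dy":0,"dz":-11,"ax":0,"ay":0,"az":0,"grip":40},{"dx":0,"dy":0,"dz":-11,"ax":0,"ay":0,"az":0,"grip":40}]'
python3 -m inch '[{"dx":0,"dy":0,"dz":-11,"ax":0,"ay":0,"az":0,"grip":40},{"dx":0,"dy":0,"dz":-11,"ax":0,"ay":0,"az":0,"grip":40},{"dx":0,"dy":0,"dz":-10,"ax":0,"ay":0,"az":0,"grip":40},{"dx":0,"dy":0,"dz":-9,"ax":0,"ay":0,"az":0,"grip":40},{"dx":0,"dy":0,"dz":-6,"ax":0,"ay":0,"az":0,"grip":40},{"dx":0,"dy":0,"dz":-4,"ax":0,"ay":0,"az":0,"grip":40},{"dx":0,"dy":0,"dz":-2,"ax":0,"ay":0,"az":0,"grip":40},{"dx":0,"dy":0,"dz":-1,"ax":0,"ay":0,"az":0,"grip":40}]'
python3 -m inch '[{"dx":0,"dy":0,"dz":0,"ax":0,"ay":0,"az":0,"grip":40},{"dx":0,"dy":0,"dz":0,"ax":0,"ay":0,"az":0,"grip":40},{"dx":0,"dy":0,"dz":0,"ax":0,"ay":0,"az":0,"grip":40},{"dx":0,"dy":0,"dz":0,"ax":0,"ay":0,"az":0,"grip":40},{"dx":0,"dy":0,"dz":0,"ax":0,"ay":0,"az":0,"grip":40},{"dx":0,"dy":0,"dz":0,"ax":0,"ay":0,"az":0,"grip":40},{"dx":0,"dy":0,"dz":0,"ax":0,"ay":0,"az":0,"grip":40},{"dx":0,"dy":0,"dz":0,"ax":0,"ay":0,"az":0,"grip":40}]'
python3 - <<'E'
from h import *
for c in ("scene","side"):
  im=imaging.read_camera(c)[:,:,::-1]; cv2.imwrite(f"pics/{c}8.png",im)
  print(c,[(round(d["confidence"],2),[round(float(x),1) for x in d["xyz"]]) for d in imaging.landmark_of(c,"tub_1_centre")]); st()
  # expected: underside & top of held tub
  p=np.array(sensors.observe()["ee_pos"]); print(np.round(proj(c,[[p[0],p[1],p[2]+19-50],[p[0],p[1],p[2]+19+30]])))
a=cv2.resize(cv2.imread("pics/scene8.png")[90:310,130:350],(590,590)); b=cv2.imread("pics/side8.png")[80:280,200:400]
cv2.imwrite("pics/a8.png",a); cv2.imwrite("pics/b8.png",cv2.resize(b,(590,590)))
E
```

```text
time: 15.9
ee_pos: [535.8, -122.7, 132.3]
tcp_rot: [[-0.337, 0.941, 0.0], [0.941, 0.337, -0.0], [-0.0, 0.0, -1.0]]
contact_force: [-0.3, 0.2, -4.5]
opening: 60.8
time: 16.9
ee_pos: [535.7, -122.7, 185.4]
tcp_rot: [[-0.337, 0.941, -0.0], [0.941, 0.337, 0.0], [0.0, -0.0, -1.0]]
contact_force: [0.2, 0.4, -4.7]
opening: 61.2
time: 17.9
ee_pos: [535.9, -122.7, 185.6]
tcp_rot: [[-0.337, 0.941, 0.0], [0.941, 0.337, -0.0], [-0.0, 0.0, -1.0]]
contact_force: [0.1, 0.4, -4.4]
opening: 61.5
scene [(0.66, [500.1, -31.5, 52.4]), (0.58, [371.4, -87.9, 36.7])]
t 18.0 p [ 535.8 -122.7  185.6] y [0.941 0.337 0.   ] z [ 0. -0. -1.] F [ 0.72  0.83 -4.67] T [-0.007 -0.133  0.003] op 61.1
[[235. 194.]
 [233. 156.]]
side [(0.87, [504.0, -33.9, 52.9]), (0.79, [367.1, -83.2, 42.7]), (0.69, [537.1, -125.6, 1.9])]
t 18.1 p [ 535.9 -122.7  185.6] y [0.941 0.337 0.   ] z [ 0. -0. -1.] F [ 0.06 -0.31 -4.67] T [-0.011 -0.093 -0.033] op 61.1
[[274. 163.]
 [274. 138.]]
```

View pics/a8.png

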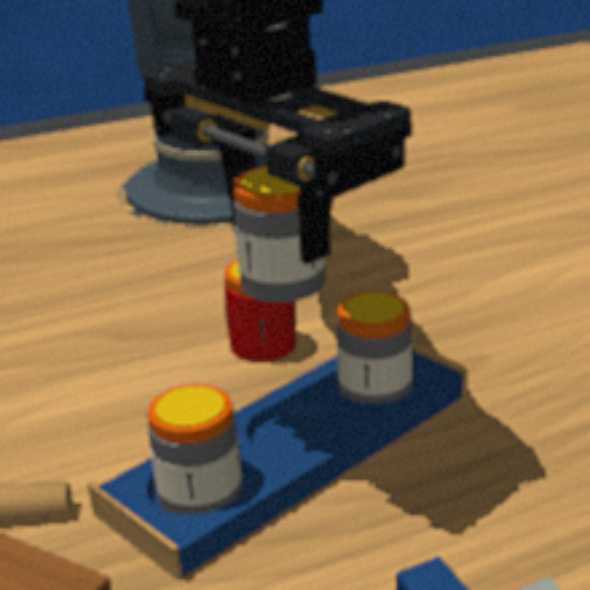

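View pics/b8.png

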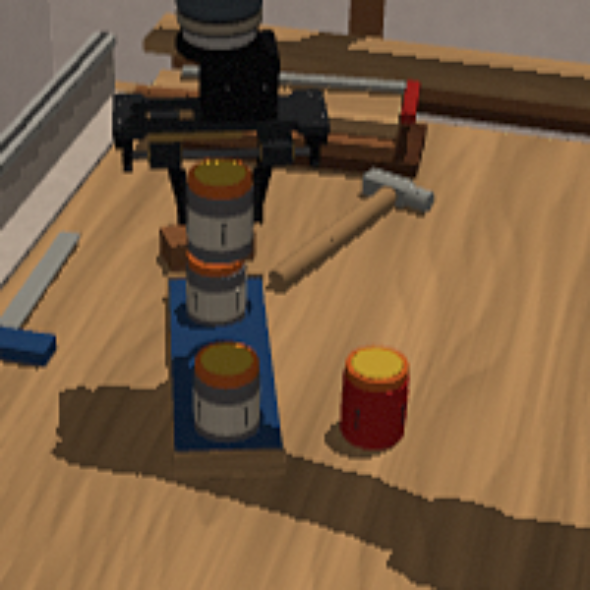

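Both views show the held tub level with its lid on. Its underside is where a height of about 154 mm projects, (281,279) in the scene crop. The other two tubs stand upright in their recesses, and the bystanders look unmoved. The weight is steady at about 4.6 N, so I'm handing in.

Run:
```python
from h import *
s=st(); print(np.abs(s["qvel"]).max()); print(order.hand_in())
```

```text
t 18.1 p [ 535.9 -122.7  185.6] y [0.941 0.337 0.   ] z [ 0. -0. -1.] F [ 0.06 -0.31 -4.67] T [-0.011 -0.093 -0.033] op 61.1
0.0023710281819639594
the job is handed in; nothing more can be done
None
```

The full tub is the middle one, and I handed in at 18.1 s with the arm holding it level and still above the holder.

- **Hefting:** I lifted the end tub (recess_3) 15 mm. It read about 1.2 N, so it was light, and I set it back in its recess. The middle tub (recess_2) read about 4.6 N, roughly 0.47 kg, so I lifted it. I never lifted or touched the third tub.
- **Last checks:** The tub's underside is about 150 mm above the bench, or about 125 mm above the holder's top. The tool is vertical, the opening is steady at 61 mm and joint speeds are near zero. Both cameras show the held tub's lid in place and the other two tubs upright in their recesses; a wrist-camera check before the second lift put the end tub within about 2 mm of where it started. The hammer, tape, glue and offcut were not touched, though I compared them by eye only, not by measurement.
- **Disagreements:**
  - My first two move calls were refused because each row needs all seven values. They moved nothing.
  - While the fingers closed on each tub the wrist force briefly read about 5 to 7 N. It was back to normal after each lift.
  - The networks did not report the held tub in the last pictures and once gave a spurious low point, so I checked its height by projection instead.

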